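# Find the fullest sugar canister by its weight

## Task

Three closed sugar canisters on slate dishes look alike, but one is fuller than the others: going from left to right, lift each one in turn at least 5 cm off its slate dish to feel its weight, and set it back down upright in the middle of its own slate before lifting the next. Then finish holding up the heaviest one, upright and still, its underside about 20 cm above the worktop, and keep holding it when you stop, with the other two standing on their own slates. Set the canisters down without dropping them, and leave the capsule, cup and spoon alone.

Things in the scene. Friction and masses are not known exactly. Their poses are not given: they have to be found in the camera images.
- slate_left: square black slate dish, 98 x 98 x 10 mm, fixed to the worktop, the left (largest y) of three side by side; floor 6 mm above the worktop inside a rim 4 mm wide and 4 mm high, so the recess is 90 mm square; origin at the centre of its underside, x and y along its sides
- slate_middle: square black slate dish, 98 x 98 x 10 mm, fixed to the worktop, the middle of three side by side; floor 6 mm above the worktop inside a rim 4 mm wide and 4 mm high, so the recess is 90 mm square; origin at the centre of its underside, x and y along its sides
- slate_right: square black slate dish, 98 x 98 x 10 mm, fixed to the worktop, the right (smallest y) of three side by side; floor 6 mm above the worktop inside a rim 4 mm wide and 4 mm high, so the recess is 90 mm square; origin at the centre of its underside, x and y along its sides
- canister_left: closed dark-blue round sugar canister on the left slate, one of three alike: 71 mm across, flat lid top at 82 mm, central knob 20 mm wide, top at 95 mm; the lid is fast, so it can be carried by the knob pinched from above. Weighs 0.28 to 0.7 kg, the heaviest at least 0.2 kg more than the others; which one varies. Origin: centre of underside, z up; starts 6 mm above the worktop.
- canister_middle: closed dark-blue round sugar canister on the middle slate, one of three alike: 71 mm across, flat lid top at 82 mm, central knob 20 mm wide, top at 95 mm; the lid is fast, so it can be carried by the knob pinched from above. Weighs 0.28 to 0.7 kg, the heaviest at least 0.2 kg more than the others; which one varies. Origin: centre of underside, z up; starts 6 mm above the worktop.
- canister_right: closed dark-blue round sugar canister on the right slate, one of three alike: 71 mm across, flat lid top at 82 mm, central knob 20 mm wide, top at 95 mm; the lid is fast, so it can be carried by the knob pinched from above. Weighs 0.28 to 0.7 kg, the heaviest at least 0.2 kg more than the others; which one varies. Origin: centre of underside, z up; starts 6 mm above the worktop.
- capsule: gold-coloured coffee capsule, 37 mm across, 28 mm high, behind the left slate; bystander, origin under its centre
- espresso_cup: cream espresso cup with a handle, 59 x 88 x 55 mm, far side of the worktop, right of the middle; bystander, origin under its centre
- teaspoon: steel teaspoon, 132 x 26 x 9 mm, lying at the back left; bystander, origin under its centre
Mind the look-alikes: they are no part of the job. What is shaped like the slate_right but purple is not meant. Leave any green look-alike of the canister_right alone.

How it is judged (in metres and radians):
On the way, in this order (a step that is already met when the one before it is completed fails the run):
1. the left canister is lifted in the fingers, 3 cm or more off its slate, while the other two stand on theirs (height (world z) of canister_left above 0.036 m and contact force between canister_left and the fingers above 1 N and horizontal distance between canister_middle and slate_middle below 0.02 m and height (world z) of each of canister_middle, canister_right below 0.012 m and angle between each of canister_middle, canister_right's own z axis and vertical below 0.06 rad and contact force between canister_middle and slate_middle above 1 N and horizontal distance between canister_right and slate_right below 0.02 m and contact force between canister_right and slate_right above 1 N), for 0.3 s.
2. the middle canister is lifted in the fingers, 3 cm or more off its slate, while the other two stand on theirs (height (world z) of canister_middle above 0.036 m and contact force between canister_middle and the fingers above 1 N and horizontal distance between canister_left and slate_left below 0.02 m and height (world z) of each of canister_left, canister_right below 0.012 m and angle between each of canister_left, canister_right's own z axis and vertical below 0.06 rad and contact force between canister_left and slate_left above 1 N and horizontal distance between canister_right and slate_right below 0.02 m and contact force between canister_right and slate_right above 1 N), for 0.3 s.
3. the right canister is lifted in the fingers, 3 cm or more off its slate, while the other two stand on theirs (height (world z) of canister_right above 0.036 m and contact force between canister_right and the fingers above 1 N and horizontal distance between canister_left and slate_left below 0.02 m and height (world z) of each of canister_left, canister_middle below 0.012 m and angle between each of canister_left, canister_middle's own z axis and vertical below 0.06 rad and contact force between canister_left and slate_left above 1 N and horizontal distance between canister_middle and slate_middle below 0.02 m and contact force between canister_middle and slate_middle above 1 N), for 0.3 s.
At the end, for the whole second after the job is handed in: The heaviest canister is in the fingers, underside over 15 cm above the worktop, tilt under 0.35 rad, under 0.05 m/s; the other two stand still and upright (0.06 rad) in their own slates, centred within 2 cm, each pressing with under 5 N, as only the lighter two do (((height (world z) of canister_left above 0.15 m and contact force between canister_left and the fingers above 1 N and angle between canister_left's own z axis and vertical below 0.35 rad and linear speed of canister_left below 0.05 m/s and horizontal distance between canister_middle and slate_middle below 0.02 m and height (world z) of each of canister_middle, canister_right below 0.012 m and angle between each of canister_middle, canister_right's own z axis and vertical below 0.06 rad and contact force between canister_middle and slate_middle between 1 and 5 N and linear speed of each of canister_middle, canister_right below 0.03 m/s and horizontal distance between canister_right and slate_right below 0.02 m and contact force between canister_right and slate_right between 1 and 5 N) or (height (world z) of canister_middle above 0.15 m and contact force between canister_middle and the fingers above 1 N and angle between canister_middle's own z axis and vertical below 0.35 rad and linear speed of canister_middle below 0.05 m/s and horizontal distance between canister_left and slate_left below 0.02 m and height (world z) of each of canister_left, canister_right below 0.012 m and angle between each of canister_left, canister_right's own z axis and vertical below 0.06 rad and contact force between canister_left and slate_left between 1 and 5 N and linear speed of each of canister_left, canister_right below 0.03 m/s and horizontal distance between canister_right and slate_right below 0.02 m and contact force between canister_right and slate_right between 1 and 5 N) or (height (world z) of canister_right above 0.15 m and contact force between canister_right and the fingers above 1 N and angle between canister_right's own z axis and vertical below 0.35 rad and linear speed of canister_right below 0.05 m/s and horizontal distance between canister_left and slate_left below 0.02 m and height (world z) of each of canister_left, canister_middle below 0.012 m and angle between each of canister_left, canister_middle's own z axis and vertical below 0.06 rad and contact force between canister_left and slate_left between 1 and 5 N and linear speed of each of canister_left, canister_middle below 0.03 m/s and horizontal distance between canister_middle and slate_middle below 0.02 m and contact force between canister_middle and slate_middle between 1 and 5 N))); the arm keeps its last pose, push and grip.
It fails at once if a canister is tipped over (more than 0.7 rad) (angle between any of canister_left, canister_middle, canister_right's own z axis and vertical above 0.7 rad).
It fails at once if a canister is dropped or slammed down (faster than 0.6 m/s within 3 cm of the worktop) ((height (world z) of canister_left below 0.03 m and linear speed of canister_left above 0.6 m/s) or (height (world z) of canister_middle below 0.03 m and linear speed of canister_middle above 0.6 m/s) or (height (world z) of canister_right below 0.03 m and linear speed of canister_right above 0.6 m/s)).
It fails at once if the capsule, cup or spoon is moved by more than 3 cm (distance of any of capsule, espresso_cup, teaspoon from where it was at the start of the episode above 0.03 m).
It also fails if it takes over 72 s, if anything falls off the work surface, if the arm or the gripper's body presses on something with over 40 N, if the wrist force passes 120 N, or if a joint passes its speed limit or range.

## Robot

A 7-joint arm with a two-finger parallel gripper is mounted at the origin on a cart in front of the work surface, level with it; the furniture and walls round the work are solid. World frame = base frame: x ahead of the robot, y to its left, z up, the work surface at z = 0. Lengths are in m, angles in degrees, forces in N, time in s.
With the tool pointing down it reaches from about 0.425 to 0.875 m from the base axis. Payload 4.7 kg.
Tool frame: the origin (TCP) lies between the finger pads; the fingertips stand 8 mm ahead of it and the grasp point (between the pads) lies 11 mm behind it (env.tip_extent is the distance from the TCP to the fingertips, in m); z points along the fingers, y is the line along which they close (so a half turn about z gives the same grasp; the last joint's range is limited). The gripper opens to 87 mm and grips with 3 to 60 N. Pads are 19 mm wide; open, the fingers measure 117 mm over their backs; the gripper's body (75 mm by 190 mm) begins 51 mm behind the grasp point.
Start: joints at [-62.79, 18.392, -4.016, 83.108, 1.295, 78.541, -3.26], TCP at [0.289, 0.582, 0.231] pointing down, gripper open.
Joint ranges: [-163.93, 163.93], [-17.29, 119.83], [-79.2, 71.16], [3.27, 140.29], [-89.18, 269.18], [5.43, 117.66], [-154.24, 154.24]. Speed limits (degrees/s): [147.25, 147.25, 180, 180, 180, 180, 180].

## Interface

Orientations are given as [roll, pitch, yaw] about the fixed x, y, z axes, in that order (R = Rz(yaw) Ry(pitch) Rx(roll)).
In Python, from cell import sensors, vision, workorder, env gives the robot as it stands.
- The arm moves only by the tool drive_tool, never from a script. Its argument "moves" is a list of rows, each an object of numbers: "x", "y", "z": the shift along the tool's x, y, z in mm; "rx", "ry", "rz": the turn, a rotation vector about the tool's x, y, z in rad; "fingers": the closure, from -1 (fully open) to 1 (shut). In form: [{"x": .., "y": .., "z": .., "rx": .., "ry": .., "rz": .., "fingers": ..}, ...]. A call has 1 to 20 rows; each row is the pose to reach, as a shift and turn from the pose commanded when the call began, along the tool's axes at that moment; what a row does not reach only later rows make up. A row lasts 1/8 s, in which the tool goes at most 62.5 mm and 10.7 degrees, less where a joint would pass 70% of its speed; a pose out of reach is approached as far as the arm can. A call with a gripper value outside its range is refused whole. The fingers move at their own pace and stop on an object; "force" is the grip in N (left out, the last holds). Time passes only in rows, so rows that repeat a pose let the fingers close. It gives the time, the measured TCP pose, the force, the opening and the grip force at its end, in the units of the state.
- sensors.get_obs(): the state, without advancing time (a new reading comes with each control period).
- vision.read_camera(name): name is "scene" or "top"; returns a dict with "image" (420x560x3 uint8, red, green, blue), "fx", "fy", "cx", "cy" (pixels), "R" (3x3) and "t" (3): a world point X has camera coordinates R X + t. Camera axes: x right, y down, z forward; pixel columns grow to the right and rows downward; lengths in m; the calibration is good to about 2 mm. A picture is of the moment at which its call begins. There is no depth.
- workorder.sign_off(): hands the job in; it is judged then, once.
The state is a dict: "time_s": time; "qpos": joint angles; "joint_velocities": joint speeds; "effort": joint torques, N m; "tool_pos": TCP position; "tool_rot": TCP orientation; "force": force on the tool from outside, world axes, zero at the start; "wrist_torque": the same for the moment, N m; "grip_width": finger opening in m; "grasp_force": force on a finger pad.
Only numpy, scipy, OpenCV 4.12 (cv2) and the standard library are available. Lean on these libraries where they do the work, as an engineer would, in place of code of your own. Each camera call takes 0.05 s, during which the arm holds its last target. There are 200 camera calls.

## Working session

There is one attempt and no reset: what is moved stays moved. The work goes in short steps, Python scripts to look and compute and a tool call to move; the robot and the scene stay as the last step left them, time stands still between calls to the robot, and variables do not carry over. Pictures are saved under pics/ and viewed, at most 10 in all, crops included, and the job is handed in when it is done.

Besides the shell and the picture viewer there is one more tool, called after "Call:" as name([rows], argument=value, ...), one row to a line, values as JSON. drive_tool: Moves the arm, as the interface text tells. Its arguments: {"type":"object","properties":{"moves":{"type":"array"},"force":{"type":"number"}},"required":["moves"]}

```bash
mkdir -p pics; cat > h.py <<'E'
import cv2,numpy as np
from cell import sensors,vision,workorder,env
def shot(n,f,crop=None,k=1):
    c=vision.read_camera(n); im=c["image"][:,:,::-1]
    if crop: a,b,w,h=crop; im=im[b:b+h,a:a+w]
    cv2.imwrite("pics/"+f,cv2.resize(im,None,fx=k,fy=k,interpolation=cv2.INTER_CUBIC)); return c
def P(c): return np.array([[c["fx"],0,c["cx"]],[0,c["fy"],c["cy"]],[0,0,1]])@np.c_[np.array(c["R"]),np.array(c["t"])]
def tri(c1,p1,c2,p2):
    X=cv2.triangulatePoints(P(c1),P(c2),np.array(p1,float).T,np.array(p2,float).T); return (X[:3]/X[3]).T
def onplane(c,p,z):
    R=np.array(c["R"]);t=np.array(c["t"]);o=-R.T@t
    d=np.c_[(np.array(p,float)-[c["cx"],c["cy"]])/[c["fx"],c["fy"]],np.ones(len(p))]@R
    return o+d*((z-o[2])/d[:,2])[:,None]
def proj(c,X):
    q=np.c_[X,np.ones(len(X))]@P(c).T; return q[:,:2]/q[:,2:]
E
python3 - <<'E'
from h import *
for n in("scene","top"):
    c=shot(n,n+"0.png",k=1.42); print(n,c["fx"],np.round(c["R"],3).tolist(),np.round(c["t"],3).tolist())
print(sensors.get_obs(), env.tip_extent)
E
```

```text
scene 519.1775726296999 [[0.998, -0.066, 0.001], [-0.052, -0.795, -0.604], [0.041, 0.603, -0.797]] [-0.559, 0.054, 1.69]
top 401.5222753657267 [[-0.002, -1.0, -0.022], [-0.992, 0.004, -0.129], [0.129, 0.022, -0.991]] [-0.01, 0.588, 0.994]
{'time_s': 0.1, 'qpos': array([-62.78819579,  18.43365242,  -4.01203307,  83.16687608,
         1.29456889,  78.54300684,  -3.25963017]), 'joint_velocities': array([ 0.06957304, -0.0913697 , -0.11939496, -0.11485687,  0.09109896,
       -0.03888568, -0.00709791]), 'effort': array([-1.55172097e-04, -4.92575240e+01, -4.05926127e-01, -3.13400066e+01,
       -6.41472358e-02,  3.95046780e-02,  9.04824128e-05]), 'tool_pos': array([0.2889127 , 0.58172008, 0.22959264]), 'tool_rot': array([-1.79901659e+02,  6.22972044e-03,  1.53594737e+02]), 'force': array([-0.23425362,  0.51789694, -0.06369341]), 'wrist_torque': array([ 0.02690964,  0.01563241, -0.01940931]), 'grasp_force': 0.0, 'grip_width': 0.0870616400572538} 0.008
```

View pics/scene0.png

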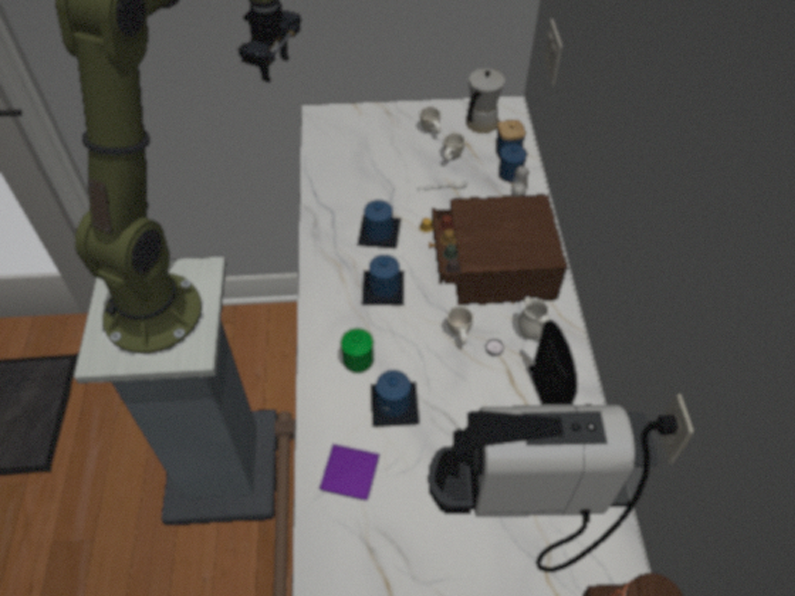

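View pics/top0.png

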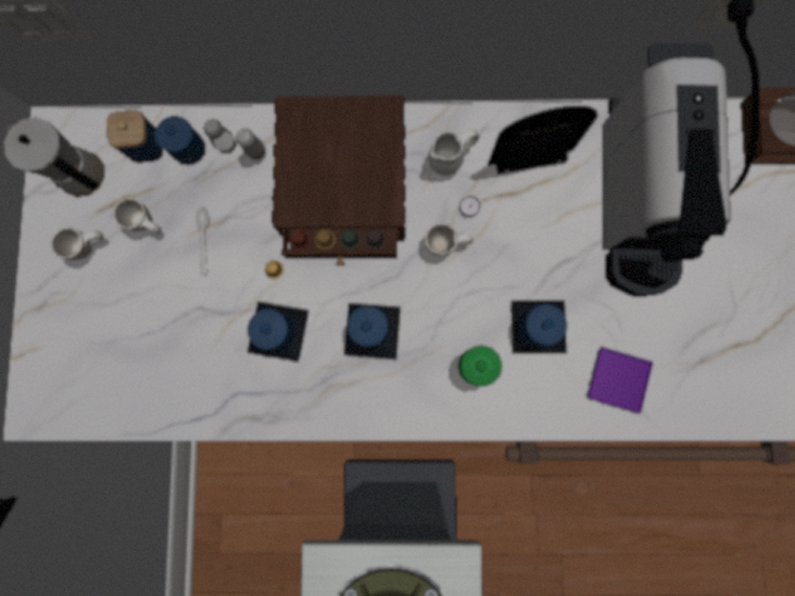

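The scene picture shows the blue canisters on black slates at about (378,215), (384,272) and (393,388). In the top picture they are at (268,328), (367,325) and (545,325).

Candidates in the top picture:
- The three blue canisters on slates are the ones I want.
- The blue jar at (179,138) stands at the back with no slate, so no.
- The green canister at (480,366) is a look-alike, so no.
- The purple square at (620,380) is a look-alike slate, so no.

Next is one close crop of the three.

```bash
python3 - <<'E'
from h import *
import pickle
T=vision.read_camera("top");S=vision.read_camera("scene");pickle.dump((T,S),open("c.pkl","wb"))
g=lambda c,x,y,w,h,k:cv2.resize(c["image"][y:y+h,x:x+w,::-1],None,fx=k,fy=k,interpolation=cv2.INTER_CUBIC)
a=np.hstack([g(T,170,205,50,50,5.28),g(T,238,205,50,50,5.28),g(T,355,205,50,50,5.28)])
b=np.hstack([g(S,243,132,50,50,5.28),g(S,246,170,50,50,5.28),g(S,253,252,50,50,5.28)])
cv2.imwrite("pics/crop.png",cv2.convertScaleAbs(np.vstack([a,b]),alpha=1.7))
E
```

```text
(no output)
```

View pics/crop.png

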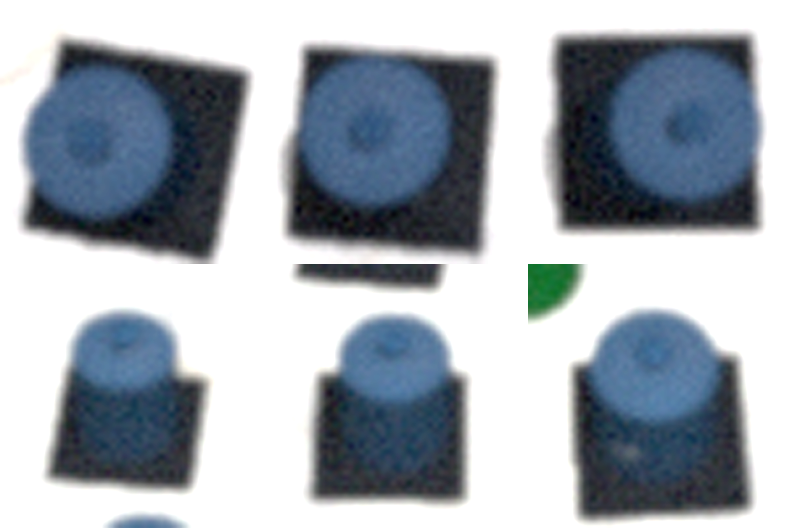

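The crop confirms all three blue canisters on black slates. In the top tiles the knobs are at (89,142), (370,129) and (689,123). In the scene tiles they are at (123,341), (391,344) and (655,350). The slate corners are readable.

```bash
cat > m.py <<'E'
from h import *
import pickle
T,S=pickle.load(open("c.pkl","rb"))
tx=[170,238,355];sx=[243,246,253];sy=[132,170,252]
ft=lambda i,p:(np.array(p,float)-[264*i,0]+.5)/5.28-.5+[tx[i],205]
fs=lambda i,p:(np.array(p,float)-[264*i,264]+.5)/5.28-.5+[sx[i],sy[i]]
kt=[(89,142),(370,129),(689,123)];ks=[(123,341),(391,344),(655,350)]
lt=[(98,141),(375,131),(686,123)];ls=[(125,351),(395,358),(655,366)]
ct=[[(62,38),(249,72),(213,262),(24,229)],[(305,46),(495,59),(482,252),(287,237)],[(557,36),(754,36),(760,229),(560,230)]]
cs=[[None,(207,378),(192,488),(50,477)],[(318,375),(466,376),(466,498),(312,497)],[(576,366),(738,357),(750,506),(582,517)]]
for i in range(3):
    print("knob",tri(T,[ft(i,kt[i])],S,[fs(i,ks[i])]).round(4),"z.095+.006:",onplane(T,[ft(i,kt[i])],.101).round(4),onplane(S,[fs(i,ks[i])],.101).round(4))
    print("lid ",tri(T,[ft(i,lt[i])],S,[fs(i,ls[i])]).round(4),onplane(T,[ft(i,lt[i])],.088).round(4),onplane(S,[fs(i,ls[i])],.088).round(4))
    k=[j for j in range(4) if cs[i][j]]
    C=tri(T,[ft(i,ct[i][j]) for j in k],S,[fs(i,cs[i][j]) for j in k])
    c=onplane(T,[ft(i,p) for p in ct[i]],.008); e=c[1]-c[0]+c[2]-c[3]
    print("slate z",C[:,2].round(3),"ctr",c.mean(0).round(4),"side",np.linalg.norm(e)/2,"ang",np.degrees(np.arctan2(e[1],e[0]))+90)
    cc=onplane(S,[fs(i,cs[i][j]) for j in ([1,3] if i==0 else range(4))],.008); print("   scene ctr",cc.mean(0).round(4))
E
python3 m.py
```

```text
knob [[0.5286 0.2138 0.0879]] z.095+.006: [[0.5283 0.2105 0.101 ]] [[0.5279 0.2013 0.101 ]]
lid  [[0.5297 0.2113 0.0811]] [[0.5298 0.2096 0.088 ]] [[0.5291 0.2048 0.088 ]]
slate z [ 0.136 -0.013 -0.153] ctr [0.5315 0.21   0.008 ] side 0.09629800380548338 ang -10.201171792635606
   scene ctr [0.531  0.2108 0.008 ]
knob [[0.5326 0.0394 0.0931]] z.095+.006: [[0.5337 0.0389 0.101 ]] [[0.5313 0.0328 0.101 ]]
lid  [[0.534  0.0381 0.0809]] [[0.5338 0.0376 0.088 ]] [[0.5335 0.0323 0.088 ]]
slate z [ 0.049  0.129  0.003 -0.148] ctr [0.5318 0.0349 0.008 ] side 0.09621964901273498 ang -4.338152994661243
   scene ctr [0.5298 0.0346 0.008 ]
knob [[ 0.5352 -0.267   0.0936]] z.095+.006: [[ 0.5353 -0.2652  0.101 ]] [[ 0.5344 -0.2713  0.101 ]]
lid  [[ 0.5355 -0.2689  0.0799]] [[ 0.5364 -0.267   0.088 ]] [[ 0.5342 -0.2737  0.088 ]]
slate z [ 0.027  0.121  0.016 -0.135] ctr [ 0.5386 -0.272   0.008 ] side 0.09775359125138275 ang -0.050454446776186046
   scene ctr [ 0.5377 -0.2725  0.008 ]
```

Call:
drive_tool([
  {"x": -40,"y": -24,"z": 0,"rz": -0.05,"fingers": -0.2},
  {"x": -90,"y": -54,"z": 5,"rz": -0.11},
  {"x": -140,"y": -84,"z": 10,"rz": -0.17},
  {"x": -190,"y": -113,"z": 20,"rz": -0.23},
  {"x": -240,"y": -143,"z": 30,"rz": -0.29},
  {"x": -290,"y": -173,"z": 40,"rz": -0.35},
  {"x": -340,"y": -202,"z": 50,"rz": -0.42},
  {"x": -370,"y": -220,"z": 58,"rz": -0.46},
  {"x": -380,"y": -226,"z": 60,"rz": -0.461},
  {"x": -380,"y": -226,"z": 60,"rz": -0.461},
  {"x": -380,"y": -226,"z": 60,"rz": -0.461},
  {"x": -380,"y": -226,"z": 60,"rz": -0.461},
], force=45)

```text
invalid input at $.moves[0]: expected keys x, y, z, rx, ry, rz, fingers
```

Call:
drive_tool([
  {"x": -40,"y": -24,"z": 0,"rx": 0,"ry": 0,"rz": -0.05,"fingers": -0.2},
  {"x": -90,"y": -54,"z": 5,"rx": 0,"ry": 0,"rz": -0.11,"fingers": -0.2},
  {"x": -140,"y": -84,"z": 10,"rx": 0,"ry": 0,"rz": -0.17,"fingers": -0.2},
  {"x": -190,"y": -113,"z": 20,"rx": 0,"ry": 0,"rz": -0.23,"fingers": -0.2},
  {"x": -240,"y": -143,"z": 30,"rx": 0,"ry": 0,"rz": -0.29,"fingers": -0.2},
  {"x": -290,"y": -173,"z": 40,"rx": 0,"ry": 0,"rz": -0.35,"fingers": -0.2},
  {"x": -340,"y": -202,"z": 50,"rx": 0,"ry": 0,"rz": -0.42,"fingers": -0.2},
  {"x": -370,"y": -220,"z": 58,"rx": 0,"ry": 0,"rz": -0.46,"fingers": -0.2},
  {"x": -380,"y": -226,"z": 60,"rx": 0,"ry": 0,"rz": -0.461,"fingers": -0.2},
  {"x": -380,"y": -226,"z": 60,"rx": 0,"ry": 0,"rz": -0.461,"fingers": -0.2},
  {"x": -380,"y": -226,"z": 60,"rx": 0,"ry": 0,"rz": -0.461,"fingers": -0.2},
], force=45)

```text
time_s: 1.58
tool_pos: [0.528, 0.2133, 0.1709]
tool_rot: [179.9, -0.0, -179.8]
force: [0.3, 0.3, -0.8]
grip_width: 0.0523
grasp_force: 0.0
```

Call:
drive_tool([
  {"x": -1,"y": -2,"z": 15,"rx": 0,"ry": 0,"rz": 0,"fingers": -0.2},
  {"x": -1,"y": -2,"z": 35,"rx": 0,"ry": 0,"rz": 0,"fingers": -0.2},
  {"x": -1,"y": -2,"z": 50,"rx": 0,"ry": 0,"rz": 0,"fingers": -0.2},
  {"x": -1,"y": -2,"z": 60,"rx": 0,"ry": 0,"rz": 0,"fingers": -0.2},
  {"x": -1,"y": -2,"z": 66,"rx": 0,"ry": 0,"rz": 0,"fingers": -0.2},
  {"x": -1,"y": -2,"z": 70,"rx": 0,"ry": 0,"rz": 0,"fingers": -0.2},
  {"x": -1,"y": -2,"z": 72,"rx": 0,"ry": 0,"rz": 0,"fingers": -0.2},
  {"x": -1,"y": -2,"z": 72,"rx": 0,"ry": 0,"rz": 0,"fingers": -0.2},
])

```text
time_s: 2.58
tool_pos: [0.5301, 0.2089, 0.0988]
tool_rot: [180.0, 0.0, -180.0]
force: [-0.1, -0.1, 0.4]
grip_width: 0.0521
grasp_force: 0.0
```

```bash
python3 - <<'E'
from h import *
T=vision.read_camera("top");S=vision.read_camera("scene")
g=lambda c,x,y,w,h,k:cv2.resize(c["image"][y:y+h,x:x+w,::-1],None,fx=k,fy=k,interpolation=cv2.INTER_CUBIC)
cv2.imwrite("pics/g1.png",cv2.convertScaleAbs(np.hstack([g(T,150,185,80,90,5),g(S,225,110,80,90,5)]),alpha=1.7))
E
```

```text
(no output)
```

View pics/g1.png

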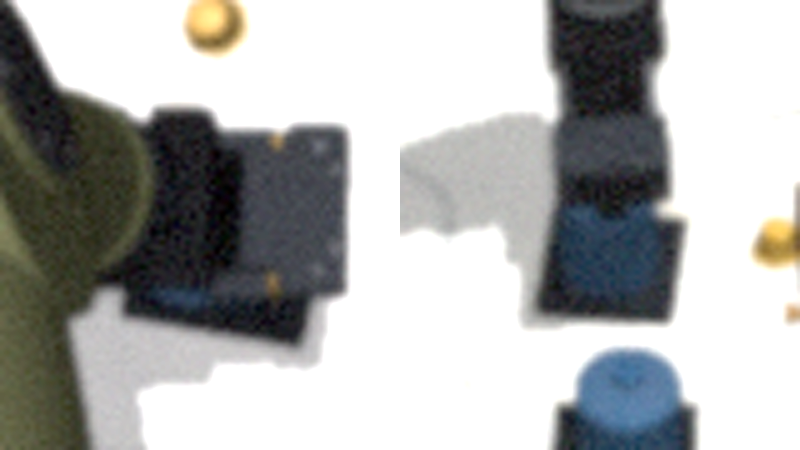

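The gripper, at (615,180) in the scene tile, is over the left canister's lid. The capsule at (775,240) is clear, and there is no contact force. Closing now.

Call:
drive_tool([
  {"x": 0,"y": 0,"z": 0,"rx": 0,"ry": 0,"rz": 0,"fingers": 0.2},
  {"x": 0,"y": 0,"z": 0,"rx": 0,"ry": 0,"rz": 0,"fingers": 0.4},
  {"x": 0,"y": 0,"z": 0,"rx": 0,"ry": 0,"rz": 0,"fingers": 0.55},
  {"x": 0,"y": 0,"z": 0,"rx": 0,"ry": 0,"rz": 0,"fingers": 1},
  {"x": 0,"y": 0,"z": 0,"rx": 0,"ry": 0,"rz": 0,"fingers": 1},
  {"x": 0,"y": 0,"z": 0,"rx": 0,"ry": 0,"rz": 0,"fingers": 1},
], force=45)

```text
time_s: 3.42
tool_pos: [0.5299, 0.2093, 0.0987]
tool_rot: [180.0, 0.0, -180.0]
force: [0.4, 1.6, 0.7]
grip_width: 0.0161
grasp_force: 45.0
```

Call:
drive_tool([
  {"x": 0,"y": 0,"z": -3,"rx": 0,"ry": 0,"rz": 0,"fingers": 1},
  {"x": 0,"y": 0,"z": -8,"rx": 0,"ry": 0,"rz": 0,"fingers": 1},
  {"x": 0,"y": 0,"z": -15,"rx": 0,"ry": 0,"rz": 0,"fingers": 1},
  {"x": 0,"y": 0,"z": -15,"rx": 0,"ry": 0,"rz": 0,"fingers": 1},
])

```text
time_s: 3.92
tool_pos: [0.5305, 0.2089, 0.1144]
tool_rot: [180.0, 0.1, -180.0]
force: [-0.3, 0.3, -3.4]
grip_width: 0.0161
grasp_force: 45.0
```

```bash
python3 - <<'E'
from h import *
T=vision.read_camera("top");S=vision.read_camera("scene")
g=lambda c,x,y,w,h,k:cv2.resize(c["image"][y:y+h,x:x+w,::-1],None,fx=k,fy=k,interpolation=cv2.INTER_CUBIC)
cv2.imwrite("pics/g2.png",cv2.convertScaleAbs(np.hstack([g(T,165,195,50,70,7),g(S,240,115,50,70,7)]),alpha=2.5))
o=sensors.get_obs();print(o["grip_width"],o["wrist_torque"],o["force"])
E
```

```text
0.015915829842794115 [0.04695084 0.02746923 0.02604441] [-0.66065339 -0.15406246 -3.66962021]
```

View pics/g2.png

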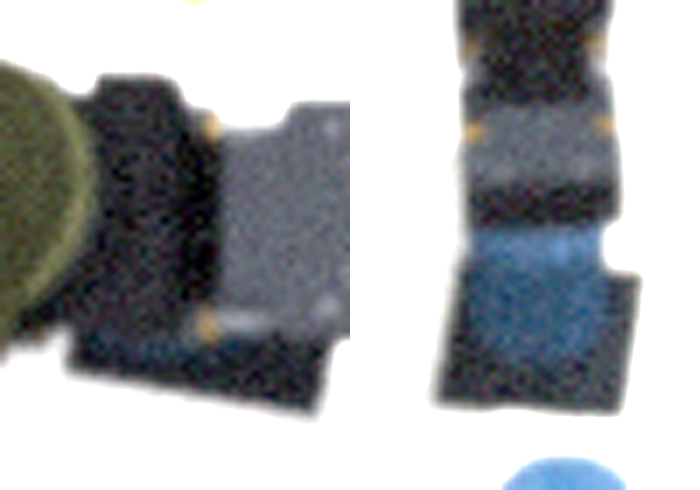

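The canister is off the slate and upright, with slate showing under its bottom edge at (540,360). Lifting further.

Call:
drive_tool([
  {"x": 0,"y": 0,"z": -8,"rx": 0,"ry": 0,"rz": 0,"fingers": 1},
  {"x": 0,"y": 0,"z": -20,"rx": 0,"ry": 0,"rz": 0,"fingers": 1},
  {"x": 0,"y": 0,"z": -35,"rx": 0,"ry": 0,"rz": 0,"fingers": 1},
  {"x": 0,"y": 0,"z": -48,"rx": 0,"ry": 0,"rz": 0,"fingers": 1},
  {"x": 0,"y": 0,"z": -55,"rx": 0,"ry": 0,"rz": 0,"fingers": 1},
  {"x": 0,"y": 1,"z": -55,"rx": 0,"ry": 0,"rz": 0,"fingers": 1},
  {"x": 0,"y": 1,"z": -55,"rx": 0,"ry": 0,"rz": 0,"fingers": 1},
  {"x": 0,"y": 1,"z": -55,"rx": 0,"ry": 0,"rz": 0,"fingers": 1},
  {"x": 0,"y": 1,"z": -55,"rx": 0,"ry": 0,"rz": 0,"fingers": 1},
  {"x": 0,"y": 1,"z": -55,"rx": 0,"ry": 0,"rz": 0,"fingers": 1},
  {"x": 0,"y": 1,"z": -55,"rx": 0,"ry": 0,"rz": 0,"fingers": 1},
])

```text
time_s: 5.4
tool_pos: [0.5299, 0.2098, 0.1685]
tool_rot: [-180.0, -0.0, -180.0]
force: [-0.1, 0.9, -3.3]
grip_width: 0.0161
grasp_force: 45.0
```

```bash
cat > w.py <<'E'
from h import *
F=[]
for i in range(6): vision.read_camera("top"); o=sensors.get_obs(); F.append(np.r_[o["force"],o["wrist_torque"]])
print(np.mean(F,0).round(2),np.std(F,0).round(2),o["tool_pos"],o["grip_width"],o["effort"].round(2))
E
python3 w.py
```

```text
[-0.34 -0.02 -3.21  0.04  0.01  0.01] [0.16 0.71 0.43 0.02 0.01 0.04] [0.52993029 0.20982156 0.16857641] 0.015827464977437807 [ 0.000e+00 -4.152e+01  1.200e+00 -3.125e+01  1.000e-02  9.000e-02
  0.000e+00]
```

The left canister weighs about 0.33 kg, so it is light. Setting it back.

Call:
drive_tool([
  {"x": -1,"y": 0,"z": 10,"rx": 0,"ry": 0,"rz": 0,"fingers": 1},
  {"x": -1,"y": 0,"z": 25,"rx": 0,"ry": 0,"rz": 0,"fingers": 1},
  {"x": -1,"y": 0,"z": 40,"rx": 0,"ry": 0,"rz": 0,"fingers": 1},
  {"x": -1,"y": 0,"z": 52,"rx": 0,"ry": 0,"rz": 0,"fingers": 1},
  {"x": -1,"y": 0,"z": 60,"rx": 0,"ry": 0,"rz": 0,"fingers": 1},
  {"x": -1,"y": 0,"z": 65,"rx": 0,"ry": 0,"rz": 0,"fingers": 1},
  {"x": -1,"y": 0,"z": 68,"rx": 0,"ry": 0,"rz": 0,"fingers": 1},
  {"x": -1,"y": 0,"z": 69,"rx": 0,"ry": 0,"rz": 0,"fingers": 1},
  {"x": -1,"y": 0,"z": 70,"rx": 0,"ry": 0,"rz": 0,"fingers": 1},
  {"x": -1,"y": 0,"z": 70,"rx": 0,"ry": 0,"rz": 0,"fingers": 1},
  {"x": -1,"y": 0,"z": 70,"rx": 0,"ry": 0,"rz": 0,"fingers": 1},
])

```text
time_s: 7.08
tool_pos: [0.5311, 0.2099, 0.0988]
tool_rot: [180.0, 0.0, -180.0]
force: [-0.4, -0.4, -3.7]
grip_width: 0.0157
grasp_force: 45.0
```

Call:
drive_tool([
  {"x": 0,"y": 0,"z": 0.5,"rx": 0,"ry": 0,"rz": 0,"fingers": 1},
  {"x": 0,"y": 0,"z": 1,"rx": 0,"ry": 0,"rz": 0,"fingers": 1},
  {"x": 0,"y": 0,"z": 1,"rx": 0,"ry": 0,"rz": 0,"fingers": 1},
  {"x": 0,"y": 0,"z": 1,"rx": 0,"ry": 0,"rz": 0,"fingers": 1},
])

```text
time_s: 7.58
tool_pos: [0.5314, 0.2105, 0.0984]
tool_rot: [179.9, 0.1, -180.0]
force: [-1.0, 1.2, 4.9]
grip_width: 0.016
grasp_force: 45.0
```

Call:
drive_tool([
  {"x": 0,"y": 0,"z": 0,"rx": 0,"ry": 0,"rz": 0,"fingers": 0.5},
  {"x": 0,"y": 0,"z": 0,"rx": 0,"ry": 0,"rz": 0,"fingers": 0.2},
  {"x": 0,"y": 0,"z": 0,"rx": 0,"ry": 0,"rz": 0,"fingers": -0.2},
  {"x": 0,"y": 0,"z": 0,"rx": 0,"ry": 0,"rz": 0,"fingers": -0.2},
  {"x": 0,"y": 0,"z": -15,"rx": 0,"ry": 0,"rz": 0,"fingers": -0.2},
  {"x": 0,"y": 0,"z": -35,"rx": 0,"ry": 0,"rz": 0,"fingers": -0.2},
  {"x": -1,"y": -20,"z": -55,"rx": 0,"ry": 0,"rz": 0,"fingers": -0.2},
  {"x": -1,"y": -50,"z": -60,"rx": 0,"ry": 0,"rz": 0,"fingers": -0.2},
  {"x": -2,"y": -85,"z": -60,"rx": 0,"ry": 0,"rz": 0,"fingers": -0.2},
  {"x": -2,"y": -120,"z": -60,"rx": 0,"ry": 0,"rz": 0,"fingers": -0.2},
  {"x": -2,"y": -150,"z": -60,"rx": 0,"ry": 0,"rz": 0,"fingers": -0.2},
  {"x": -2,"y": -167,"z": -55,"rx": 0,"ry": 0,"rz": 0,"fingers": -0.2},
  {"x": -2,"y": -172,"z": -40,"rx": 0,"ry": 0,"rz": 0,"fingers": -0.2},
  {"x": -2,"y": -172,"z": -28,"rx": 0,"ry": 0,"rz": 0,"fingers": -0.2},
  {"x": -2,"y": -172,"z": -20,"rx": 0,"ry": 0,"rz": 0,"fingers": -0.2},
  {"x": -2,"y": -172,"z": -20,"rx": 0,"ry": 0,"rz": 0,"fingers": -0.2},
])

```text
time_s: 9.57
tool_pos: [0.5323, 0.0388, 0.1164]
tool_rot: [-180.0, -0.1, -179.9]
force: [0.0, 0.6, 0.6]
grip_width: 0.0524
grasp_force: 0.0
```

```bash
python3 - <<'E'
from h import *
T=vision.read_camera("top");S=vision.read_camera("scene")
g=lambda c,x,y,w,h,k:cv2.resize(c["image"][y:y+h,x:x+w,::-1],None,fx=k,fy=k,interpolation=cv2.INTER_CUBIC)
cv2.imwrite("pics/g3.png",cv2.convertScaleAbs(np.hstack([g(T,170,205,50,50,5.28),g(S,243,132,50,50,5.28),g(S,246,170,50,50,5.28)]),alpha=1.7))
E
```

```text
(no output)
```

View pics/g3.png

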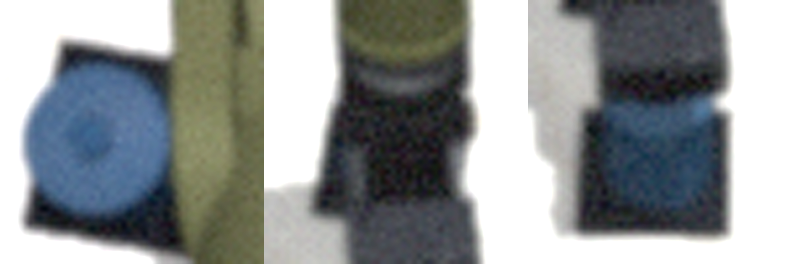

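The left canister's lid is at (99,138), sitting flat and centred in its slate. Now lowering onto the middle one and closing.

Call:
drive_tool([
  {"x": -1,"y": 0,"z": 6,"rx": 0,"ry": 0,"rz": 0,"fingers": -0.2},
  {"x": -1,"y": 0,"z": 12,"rx": 0,"ry": 0,"rz": 0,"fingers": -0.2},
  {"x": -1,"y": 0,"z": 16,"rx": 0,"ry": 0,"rz": 0,"fingers": -0.2},
  {"x": -1,"y": 0,"z": 18,"rx": 0,"ry": 0,"rz": 0,"fingers": -0.2},
  {"x": -1,"y": 0,"z": 18,"rx": 0,"ry": 0,"rz": 0,"fingers": 0.2},
  {"x": -1,"y": 0,"z": 18,"rx": 0,"ry": 0,"rz": 0,"fingers": 0.4},
  {"x": -1,"y": 0,"z": 18,"rx": 0,"ry": 0,"rz": 0,"fingers": 0.55},
  {"x": -1,"y": 0,"z": 18,"rx": 0,"ry": 0,"rz": 0,"fingers": 1},
  {"x": -1,"y": 0,"z": 18,"rx": 0,"ry": 0,"rz": 0,"fingers": 1},
  {"x": -1,"y": 0,"z": 18,"rx": 0,"ry": 0,"rz": 0,"fingers": 1},
], force=50)

```text
time_s: 10.92
tool_pos: [0.5341, 0.0378, 0.0997]
tool_rot: [180.0, 0.0, -180.0]
force: [0.3, 0.7, 0.2]
grip_width: 0.0157
grasp_force: 50.0
```

Call:
drive_tool([
  {"x": 0,"y": 0,"z": -3,"rx": 0,"ry": 0,"rz": 0,"fingers": 1},
  {"x": 0,"y": 0,"z": -8,"rx": 0,"ry": 0,"rz": 0,"fingers": 1},
  {"x": 0,"y": 0,"z": -16,"rx": 0,"ry": 0,"rz": 0,"fingers": 1},
  {"x": 0,"y": 0,"z": -28,"rx": 0,"ry": 0,"rz": 0,"fingers": 1},
  {"x": 0,"y": 0,"z": -42,"rx": 0,"ry": 0,"rz": 0,"fingers": 1},
  {"x": 0,"y": 0,"z": -56,"rx": 0,"ry": 0,"rz": 0,"fingers": 1},
  {"x": 0,"y": 0,"z": -66,"rx": 0,"ry": 0,"rz": 0,"fingers": 1},
  {"x": 0,"y": 0,"z": -70,"rx": 0,"ry": 0,"rz": 0,"fingers": 1},
  {"x": 0,"y": 0,"z": -70,"rx": 0,"ry": 0,"rz": 0,"fingers": 1},
  {"x": 0,"y": 0,"z": -70,"rx": 0,"ry": 0,"rz": 0,"fingers": 1},
  {"x": 0,"y": 0,"z": -70,"rx": 0,"ry": 0,"rz": 0,"fingers": 1},
  {"x": 0,"y": 0,"z": -70,"rx": 0,"ry": 0,"rz": 0,"fingers": 1},
  {"x": 0,"y": 0,"z": -70,"rx": 0,"ry": 0,"rz": 0,"fingers": 1},
])

```text
time_s: 12.55
tool_pos: [0.5339, 0.0378, 0.1694]
tool_rot: [180.0, -0.0, -180.0]
force: [0.3, 0.0, -5.9]
grip_width: 0.0158
grasp_force: 50.0
```

```bash
python3 w.py
```

```text
[-0.21 -0.43 -6.24  0.02  0.02  0.  ] [0.57 0.27 0.25 0.03 0.04 0.02] [0.53401042 0.03782353 0.16959601] 0.015528212923898489 [  0.   -37.85   1.22 -32.69   0.04   0.09  -0.  ]
```

The middle canister weighs about 0.64 kg, clearly heavier. Setting it back at the slate centre.

Call:
drive_tool([
  {"x": 1,"y": -1,"z": 8,"rx": 0,"ry": 0,"rz": 0,"fingers": 1},
  {"x": 2,"y": -2,"z": 22,"rx": 0,"ry": 0,"rz": 0,"fingers": 1},
  {"x": 3,"y": -3,"z": 36,"rx": 0,"ry": 0,"rz": 0,"fingers": 1},
  {"x": 3,"y": -3,"z": 48,"rx": 0,"ry": 0,"rz": 0,"fingers": 1},
  {"x": 3,"y": -3,"z": 57,"rx": 0,"ry": 0,"rz": 0,"fingers": 1},
  {"x": 3,"y": -3,"z": 63,"rx": 0,"ry": 0,"rz": 0,"fingers": 1},
  {"x": 3,"y": -3,"z": 67,"rx": 0,"ry": 0,"rz": 0,"fingers": 1},
  {"x": 3,"y": -3,"z": 69,"rx": 0,"ry": 0,"rz": 0,"fingers": 1},
  {"x": 3,"y": -3,"z": 70,"rx": 0,"ry": 0,"rz": 0,"fingers": 1},
  {"x": 3,"y": -3,"z": 71,"rx": 0,"ry": 0,"rz": 0,"fingers": 1},
  {"x": 3,"y": -3,"z": 71,"rx": 0,"ry": 0,"rz": 0,"fingers": 1},
  {"x": 3,"y": -3,"z": 71,"rx": 0,"ry": 0,"rz": 0,"fingers": 1},
])

```text
time_s: 14.35
tool_pos: [0.5315, 0.0348, 0.0997]
tool_rot: [180.0, 0.1, -180.0]
force: [-3.5, -1.1, 4.5]
grip_width: 0.0161
grasp_force: 50.0
```

Call:
drive_tool([
  {"x": 0,"y": 0,"z": 0,"rx": 0,"ry": 0,"rz": 0,"fingers": 0.5},
  {"x": 0,"y": 0,"z": 0,"rx": 0,"ry": 0,"rz": 0,"fingers": 0.2},
  {"x": 0,"y": 0,"z": 0,"rx": 0,"ry": 0,"rz": 0,"fingers": -0.2},
  {"x": 0,"y": 0,"z": 0,"rx": 0,"ry": 0,"rz": 0,"fingers": -0.2},
  {"x": 0,"y": 0,"z": -15,"rx": 0,"ry": 0,"rz": 0,"fingers": -0.2},
  {"x": 0,"y": 0,"z": -35,"rx": 0,"ry": 0,"rz": 0,"fingers": -0.2},
  {"x": 0,"y": -15,"z": -60,"rx": 0,"ry": 0,"rz": 0,"fingers": -0.2},
  {"x": -1,"y": -45,"z": -75,"rx": 0,"ry": 0,"rz": 0,"fingers": -0.2},
  {"x": -2,"y": -85,"z": -75,"rx": 0,"ry": 0,"rz": 0,"fingers": -0.2},
  {"x": -2,"y": -130,"z": -75,"rx": 0,"ry": 0,"rz": 0,"fingers": -0.2},
  {"x": -3,"y": -175,"z": -75,"rx": 0,"ry": 0,"rz": 0,"fingers": -0.2},
  {"x": -4,"y": -220,"z": -75,"rx": 0,"ry": 0,"rz": 0,"fingers": -0.2},
  {"x": -4,"y": -260,"z": -75,"rx": 0,"ry": 0,"rz": 0,"fingers": -0.2},
  {"x": -4,"y": -290,"z": -70,"rx": 0,"ry": 0,"rz": 0,"fingers": -0.2},
  {"x": -4,"y": -302,"z": -60,"rx": 0,"ry": 0,"rz": 0,"fingers": -0.2},
  {"x": -4,"y": -302,"z": -40,"rx": 0,"ry": 0,"rz": 0,"fingers": -0.2},
  {"x": -4,"y": -302,"z": -26,"rx": 0,"ry": 0,"rz": 0,"fingers": -0.2},
  {"x": -4,"y": -302,"z": -20,"rx": 0,"ry": 0,"rz": 0,"fingers": -0.2},
  {"x": -4,"y": -302,"z": -20,"rx": 0,"ry": 0,"rz": 0,"fingers": -0.2},
])

```text
time_s: 16.73
tool_pos: [0.535, -0.2661, 0.118]
tool_rot: [180.0, -0.1, -179.9]
force: [0.1, 1.0, -0.5]
grip_width: 0.0524
grasp_force: 0.0
```

```bash
python3 - <<'E'
from h import *
T=vision.read_camera("top");S=vision.read_camera("scene")
g=lambda c,x,y,w,h,k:cv2.resize(c["image"][y:y+h,x:x+w,::-1],None,fx=k,fy=k,interpolation=cv2.INTER_CUBIC)
a=np.hstack([g(T,170,205,50,50,5.28),g(T,238,205,50,50,5.28),g(T,355,205,50,50,5.28)])
b=np.hstack([g(S,243,132,50,50,5.28),g(S,246,170,50,50,5.28),g(S,253,252,50,50,5.28)])
cv2.imwrite("pics/g4.png",cv2.convertScaleAbs(np.vstack([a,b]),alpha=1.7))
E
```

```text
(no output)
```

View pics/g4.png

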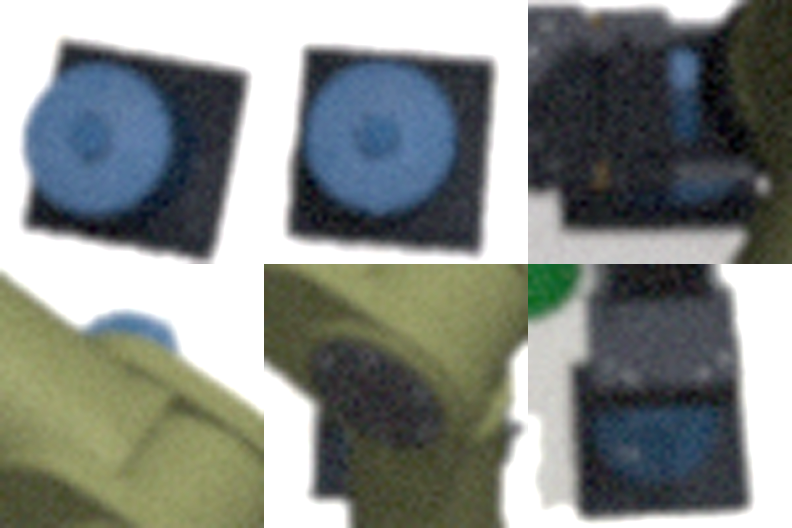

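The left lid is at (98,138) and the middle lid at (381,137). Both stand flat in their slates, and the gripper is over the right canister. Lowering and closing.

Call:
drive_tool([
  {"x": -1,"y": 0,"z": 7,"rx": 0,"ry": 0,"rz": 0,"fingers": -0.2},
  {"x": -1,"y": 0,"z": 13,"rx": 0,"ry": 0,"rz": 0,"fingers": -0.2},
  {"x": -1,"y": 0,"z": 17,"rx": 0,"ry": 0,"rz": 0,"fingers": -0.2},
  {"x": -1,"y": 0,"z": 19,"rx": 0,"ry": 0,"rz": 0,"fingers": -0.2},
  {"x": -1,"y": 0,"z": 19,"rx": 0,"ry": 0,"rz": 0,"fingers": 0.2},
  {"x": -1,"y": 0,"z": 19,"rx": 0,"ry": 0,"rz": 0,"fingers": 0.4},
  {"x": -1,"y": 0,"z": 19,"rx": 0,"ry": 0,"rz": 0,"fingers": 0.55},
  {"x": -1,"y": 0,"z": 19,"rx": 0,"ry": 0,"rz": 0,"fingers": 1},
  {"x": -1,"y": 0,"z": 19,"rx": 0,"ry": 0,"rz": 0,"fingers": 1},
  {"x": -1,"y": 0,"z": 19,"rx": 0,"ry": 0,"rz": 0,"fingers": 1},
])

```text
time_s: 18.08
tool_pos: [0.5362, -0.2679, 0.0999]
tool_rot: [-179.9, 0.0, 180.0]
force: [0.0, -2.6, 1.7]
grip_width: 0.0154
grasp_force: 50.0
```

Call:
drive_tool([
  {"x": 0,"y": 0,"z": -3,"rx": 0,"ry": 0,"rz": 0,"fingers": 1},
  {"x": 0,"y": 0,"z": -8,"rx": 0,"ry": 0,"rz": 0,"fingers": 1},
  {"x": 0,"y": 0,"z": -16,"rx": 0,"ry": 0,"rz": 0,"fingers": 1},
  {"x": 0,"y": 0,"z": -28,"rx": 0,"ry": 0,"rz": 0,"fingers": 1},
  {"x": 0,"y": 0,"z": -42,"rx": 0,"ry": 0,"rz": 0,"fingers": 1},
  {"x": 0,"y": 0,"z": -56,"rx": 0,"ry": 0,"rz": 0,"fingers": 1},
  {"x": 0,"y": 0,"z": -66,"rx": 0,"ry": 0,"rz": 0,"fingers": 1},
  {"x": 0,"y": 0,"z": -70,"rx": 0,"ry": 0,"rz": 0,"fingers": 1},
  {"x": 0,"y": 0,"z": -70,"rx": 0,"ry": 0,"rz": 0,"fingers": 1},
  {"x": 0,"y": 0,"z": -70,"rx": 0,"ry": 0,"rz": 0,"fingers": 1},
  {"x": 0,"y": 0,"z": -70,"rx": 0,"ry": 0,"rz": 0,"fingers": 1},
  {"x": 0,"y": 0,"z": -70,"rx": 0,"ry": 0,"rz": 0,"fingers": 1},
  {"x": 0,"y": 0,"z": -70,"rx": 0,"ry": 0,"rz": 0,"fingers": 1},
])

```text
time_s: 19.7
tool_pos: [0.536, -0.2671, 0.1694]
tool_rot: [180.0, -0.0, -180.0]
force: [-0.0, -0.3, -4.1]
grip_width: 0.0157
grasp_force: 50.0
```

```bash
python3 w.py
```

```text
[ 0.25  0.15 -3.51  0.04  0.01 -0.01] [0.64 0.39 0.36 0.04 0.01 0.01] [ 0.53603799 -0.26716458  0.16955838] 0.015854593131783164 [  0.   -42.16   4.58 -31.58   0.09   0.05   0.  ]
```

The right canister weighs about 0.36 kg, so the middle one is the heaviest. Setting the right one down.

Call:
drive_tool([
  {"x": -1,"y": -2,"z": 8,"rx": 0,"ry": 0,"rz": 0,"fingers": 1},
  {"x": -2,"y": -4,"z": 22,"rx": 0,"ry": 0,"rz": 0,"fingers": 1},
  {"x": -2,"y": -4,"z": 36,"rx": 0,"ry": 0,"rz": 0,"fingers": 1},
  {"x": -2,"y": -4,"z": 48,"rx": 0,"ry": 0,"rz": 0,"fingers": 1},
  {"x": -2,"y": -4,"z": 57,"rx": 0,"ry": 0,"rz": 0,"fingers": 1},
  {"x": -2,"y": -4,"z": 63,"rx": 0,"ry": 0,"rz": 0,"fingers": 1},
  {"x": -2,"y": -4,"z": 67,"rx": 0,"ry": 0,"rz": 0,"fingers": 1},
  {"x": -2,"y": -4,"z": 69,"rx": 0,"ry": 0,"rz": 0,"fingers": 1},
  {"x": -2,"y": -4,"z": 70,"rx": 0,"ry": 0,"rz": 0,"fingers": 1},
  {"x": -2,"y": -4,"z": 71,"rx": 0,"ry": 0,"rz": 0,"fingers": 1},
  {"x": -2,"y": -4,"z": 71,"rx": 0,"ry": 0,"rz": 0,"fingers": 1},
  {"x": -2,"y": -4,"z": 71,"rx": 0,"ry": 0,"rz": 0,"fingers": 1},
])

```text
time_s: 21.5
tool_pos: [0.5385, -0.2719, 0.0996]
tool_rot: [-179.9, 0.1, 180.0]
force: [-0.9, -1.9, 4.1]
grip_width: 0.0156
grasp_force: 50.0
```

Call:
drive_tool([
  {"x": 0,"y": 0,"z": 0,"rx": 0,"ry": 0,"rz": 0,"fingers": 0.5},
  {"x": 0,"y": 0,"z": 0,"rx": 0,"ry": 0,"rz": 0,"fingers": 0.2},
  {"x": 0,"y": 0,"z": 0,"rx": 0,"ry": 0,"rz": 0,"fingers": -0.2},
  {"x": 0,"y": 0,"z": 0,"rx": 0,"ry": 0,"rz": 0,"fingers": -0.2},
  {"x": 0,"y": 0,"z": -15,"rx": 0,"ry": 0,"rz": 0,"fingers": -0.2},
  {"x": 0,"y": 0,"z": -35,"rx": 0,"ry": 0,"rz": 0,"fingers": -0.2},
  {"x": 0,"y": 15,"z": -60,"rx": 0,"ry": 0,"rz": 0,"fingers": -0.2},
  {"x": 1,"y": 45,"z": -75,"rx": 0,"ry": 0,"rz": 0,"fingers": -0.2},
  {"x": 2,"y": 85,"z": -75,"rx": 0,"ry": 0,"rz": 0,"fingers": -0.2},
  {"x": 3,"y": 130,"z": -75,"rx": 0,"ry": 0,"rz": 0,"fingers": -0.2},
  {"x": 4,"y": 175,"z": -75,"rx": 0,"ry": 0,"rz": 0,"fingers": -0.2},
  {"x": 5,"y": 220,"z": -75,"rx": 0,"ry": 0,"rz": 0,"fingers": -0.2},
  {"x": 6,"y": 262,"z": -75,"rx": 0,"ry": 0,"rz": 0,"fingers": -0.2},
  {"x": 7,"y": 294,"z": -70,"rx": 0,"ry": 0,"rz": 0,"fingers": -0.2},
  {"x": 7,"y": 307,"z": -60,"rx": 0,"ry": 0,"rz": 0,"fingers": -0.2},
  {"x": 7,"y": 307,"z": -40,"rx": 0,"ry": 0,"rz": 0,"fingers": -0.2},
  {"x": 7,"y": 307,"z": -26,"rx": 0,"ry": 0,"rz": 0,"fingers": -0.2},
  {"x": 7,"y": 307,"z": -20,"rx": 0,"ry": 0,"rz": 0,"fingers": -0.2},
  {"x": 7,"y": 307,"z": -20,"rx": 0,"ry": 0,"rz": 0,"fingers": -0.2},
])

```text
time_s: 23.88
tool_pos: [0.531, 0.0351, 0.1184]
tool_rot: [-180.0, -0.0, 179.9]
force: [1.2, 0.5, 0.6]
grip_width: 0.0523
grasp_force: 0.0
```

```bash
python3 - <<'E'
from h import *
T=vision.read_camera("top");S=vision.read_camera("scene")
g=lambda c,x,y,w,h,k:cv2.resize(c["image"][y:y+h,x:x+w,::-1],None,fx=k,fy=k,interpolation=cv2.INTER_CUBIC)
a=np.hstack([g(T,170,205,50,50,5.28),g(T,238,205,50,50,5.28),g(T,355,205,50,50,5.28)])
b=np.hstack([g(S,243,132,50,50,5.28),g(S,246,170,50,50,5.28),g(S,253,252,50,50,5.28)])
cv2.imwrite("pics/g5.png",cv2.convertScaleAbs(np.vstack([a,b]),alpha=1.7))
E
```

```text
(no output)
```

View pics/g5.png

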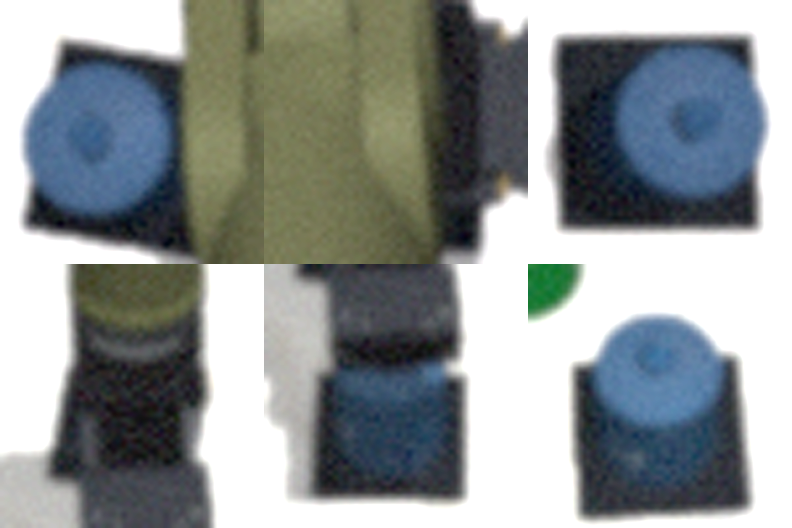

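The right canister, with its lid at (691,120), stands flat inside its slate, and the gripper is back over the middle one. Gripping it.

Call:
drive_tool([
  {"x": 0,"y": 0,"z": 7,"rx": 0,"ry": 0,"rz": 0,"fingers": -0.2},
  {"x": 0,"y": 0,"z": 13,"rx": 0,"ry": 0,"rz": 0,"fingers": -0.2},
  {"x": 0,"y": 0,"z": 17,"rx": 0,"ry": 0,"rz": 0,"fingers": -0.2},
  {"x": 0,"y": 0,"z": 19,"rx": 0,"ry": 0,"rz": 0,"fingers": -0.2},
  {"x": 0,"y": 0,"z": 19,"rx": 0,"ry": 0,"rz": 0,"fingers": 0.2},
  {"x": 0,"y": 0,"z": 19,"rx": 0,"ry": 0,"rz": 0,"fingers": 0.4},
  {"x": 0,"y": 0,"z": 19,"rx": 0,"ry": 0,"rz": 0,"fingers": 0.55},
  {"x": 0,"y": 0,"z": 19,"rx": 0,"ry": 0,"rz": 0,"fingers": 1},
  {"x": 0,"y": 0,"z": 19,"rx": 0,"ry": 0,"rz": 0,"fingers": 1},
  {"x": 0,"y": 0,"z": 19,"rx": 0,"ry": 0,"rz": 0,"fingers": 1},
])

```text
time_s: 25.22
tool_pos: [0.5311, 0.0351, 0.0997]
tool_rot: [-180.0, 0.0, 180.0]
force: [0.3, -2.0, 0.5]
grip_width: 0.0153
grasp_force: 50.0
```

Call:
drive_tool([
  {"x": 0,"y": 0,"z": -3,"rx": 0,"ry": 0,"rz": 0,"fingers": 1},
  {"x": 0,"y": 0,"z": -8,"rx": 0,"ry": 0,"rz": 0,"fingers": 1},
  {"x": 0,"y": 0,"z": -18,"rx": 0,"ry": 0,"rz": 0,"fingers": 1},
  {"x": 0,"y": 0,"z": -33,"rx": 0,"ry": 0,"rz": 0,"fingers": 1},
  {"x": 0,"y": 0,"z": -52,"rx": 0,"ry": 0,"rz": 0,"fingers": 1},
  {"x": 0,"y": 0,"z": -72,"rx": 0,"ry": 0,"rz": 0,"fingers": 1},
  {"x": 0,"y": 0,"z": -92,"rx": 0,"ry": 0,"rz": 0,"fingers": 1},
  {"x": 0,"y": 0,"z": -112,"rx": 0,"ry": 0,"rz": 0,"fingers": 1},
  {"x": 0,"y": 0,"z": -132,"rx": 0,"ry": 0,"rz": 0,"fingers": 1},
  {"x": 0,"y": 0,"z": -152,"rx": 0,"ry": 0,"rz": 0,"fingers": 1},
  {"x": 0,"y": 0,"z": -170,"rx": 0,"ry": 0,"rz": 0,"fingers": 1},
  {"x": 0,"y": 0,"z": -184,"rx": 0,"ry": 0,"rz": 0,"fingers": 1},
  {"x": 0,"y": 0,"z": -192,"rx": 0,"ry": 0,"rz": 0,"fingers": 1},
  {"x": 0,"y": 0,"z": -194,"rx": 0,"ry": 0,"rz": 0,"fingers": 1},
  {"x": 0,"y": 0,"z": -194,"rx": 0,"ry": 0,"rz": 0,"fingers": 1},
  {"x": 0,"y": 0,"z": -194,"rx": 0,"ry": 0,"rz": 0,"fingers": 1},
  {"x": 0,"y": 0,"z": -194,"rx": 0,"ry": 0,"rz": 0,"fingers": 1},
  {"x": 0,"y": 0,"z": -194,"rx": 0,"ry": 0,"rz": 0,"fingers": 1},
  {"x": 0,"y": 0,"z": -194,"rx": 0,"ry": 0,"rz": 0,"fingers": 1},
  {"x": 0,"y": 0,"z": -194,"rx": 0,"ry": 0,"rz": 0,"fingers": 1},
])

```text
time_s: 27.72
tool_pos: [0.531, 0.0358, 0.2936]
tool_rot: [180.0, 0.0, -180.0]
force: [-0.4, -0.4, -7.3]
grip_width: 0.0156
grasp_force: 50.0
```

```bash
python3 w.py; python3 -c "
from h import *
shot('scene','end.png',(200,90,140,220),2.6)"
```

```text
[ 0.27  0.46 -5.97  0.02  0.02 -0.01] [0.34 0.23 0.55 0.02 0.01 0.03] [0.53098961 0.03579489 0.29361122] 0.015550873483366149 [ -0.   -35.28   0.46 -34.79   0.04   0.09  -0.  ]
```

View pics/end.png

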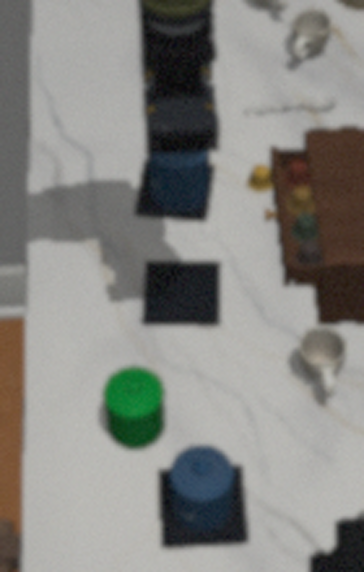

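The middle slate at (181,293) is empty and its canister is held upright at about (183,180). The right canister stands on its slate at (201,500), and the bystanders are untouched. Handing in.

```bash
python3 -c "
from cell import workorder
print(workorder.sign_off())"
```

```text
the job is handed in; nothing more can be done
None
```

I lifted all three canisters in turn and set each back on its slate; the middle one is the heaviest (about 0.63 kg, against about 0.33 left and 0.36 right), and the job is handed in with it held upright about 20 cm up (sign-off gave no verdict).

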